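# Find the tired shock mount and lay its tag down

### The job

One of the three shock mounts for the foundry's vibrating table has gone soft. With the fingertips press each round pad down at least 5 mm and let it up again, working from the robot's left (+y) to its right, to feel which gives most easily; then slowly push that mount's hinged tag down flat, on until its pad has sunk a good 10 mm under it, and let go. Leave the other two tags standing, do not pick up or shove anything on the bench, and finish clear of everything.

Things in the scene. Friction and masses are not known exactly. Their poses are not given: they have to be found in the camera images.
- mount_k: One of three spring mounts that look exactly alike, fixed to the bench. Origin: middle of its underside, on the bench, below the centre of its pad; its z is up and its tag lies towards its own -x. Dark steel foot 100 (x) x 80 x 10 mm, grey cup 60 mm across up to z = 45 mm, a coil spring, and on it a round black pad 54 mm across; the tag is hinged on an ear of the pad and rides up and down with it.
- pad_k_top (a point): Centre of the top face of mount_k's pad, 75 mm above the bench when up; it moves down with the pad.
- pad_k (a joint): How far mount_k's pad is sunk, in m: 0 up, 0.014 at its hard stop. It springs back when let go. It begins to move at about 1.4 N on any mount; beyond that the softest of the three needs about 0.3 N per mm, the two good ones 0.85 to 0.95 N per mm.
- tag_k_face (a point): Point on the upper face of mount_k's tag, on its middle line, 35 mm out from its hinge. The tag is a plain aluminium tongue 30 mm wide, 4 mm thick, 61 mm long, round-ended; its hinge runs along the mount's y at mount x = -36 mm, 4 mm below the pad's top face, and it leans up and outward (towards the mount's -x). Pushed down it lies level on the pad's ear, its upper face 2 mm below the pad's top face and this point then at mount x = -71 mm.
- tag_k (a joint): Angle of mount_k's tag, in rad: 0 is 50 degrees above level, 0.873 is flat down; starts between 0 and 0.2. Stiff hinge (0.06 N m: about 2 N straight down, 30 mm out from the hinge), stays where it is left; pushing it also sinks the pad that carries it.
- mount_r: One of three spring mounts that look exactly alike, fixed to the bench. Origin: middle of its underside, on the bench, below the centre of its pad; its z is up and its tag lies towards its own -x. Dark steel foot 100 (x) x 80 x 10 mm, grey cup 60 mm across up to z = 45 mm, a coil spring, and on it a round black pad 54 mm across; the tag is hinged on an ear of the pad and rides up and down with it.
- pad_r_top (a point): Centre of the top face of mount_r's pad, 75 mm above the bench when up; it moves down with the pad.
- pad_r (a joint): How far mount_r's pad is sunk, in m: 0 up, 0.014 at its hard stop. It springs back when let go. It begins to move at about 1.4 N on any mount; beyond that the softest of the three needs about 0.3 N per mm, the two good ones 0.85 to 0.95 N per mm.
- tag_r_face (a point): Point on the upper face of mount_r's tag, on its middle line, 35 mm out from its hinge. The tag is a plain aluminium tongue 30 mm wide, 4 mm thick, 61 mm long, round-ended; its hinge runs along the mount's y at mount x = -36 mm, 4 mm below the pad's top face, and it leans up and outward (towards the mount's -x). Pushed down it lies level on the pad's ear, its upper face 2 mm below the pad's top face and this point then at mount x = -71 mm.
- tag_r (a joint): Angle of mount_r's tag, in rad: 0 is 50 degrees above level, 0.873 is flat down; starts between 0 and 0.2. Stiff hinge (0.06 N m: about 2 N straight down, 30 mm out from the hinge), stays where it is left; pushing it also sinks the pad that carries it.
- mount_t: One of three spring mounts that look exactly alike, fixed to the bench. Origin: middle of its underside, on the bench, below the centre of its pad; its z is up and its tag lies towards its own -x. Dark steel foot 100 (x) x 80 x 10 mm, grey cup 60 mm across up to z = 45 mm, a coil spring, and on it a round black pad 54 mm across; the tag is hinged on an ear of the pad and rides up and down with it.
- pad_t_top (a point): Centre of the top face of mount_t's pad, 75 mm above the bench when up; it moves down with the pad.
- pad_t (a joint): How far mount_t's pad is sunk, in m: 0 up, 0.014 at its hard stop. It springs back when let go. It begins to move at about 1.4 N on any mount; beyond that the softest of the three needs about 0.3 N per mm, the two good ones 0.85 to 0.95 N per mm.
- tag_t_face (a point): Point on the upper face of mount_t's tag, on its middle line, 35 mm out from its hinge. The tag is a plain aluminium tongue 30 mm wide, 4 mm thick, 61 mm long, round-ended; its hinge runs along the mount's y at mount x = -36 mm, 4 mm below the pad's top face, and it leans up and outward (towards the mount's -x). Pushed down it lies level on the pad's ear, its upper face 2 mm below the pad's top face and this point then at mount x = -71 mm.
- tag_t (a joint): Angle of mount_t's tag, in rad: 0 is 50 degrees above level, 0.873 is flat down; starts between 0 and 0.2. Stiff hinge (0.06 N m: about 2 N straight down, 30 mm out from the hinge), stays where it is left; pushing it also sinks the pad that carries it.
- wax_ring: Loose red wax ring lying flat, 46 mm across, 20 mm high, bore 24 mm; origin at the middle of its underside. To be left alone.
- pour_cup: Loose red wax cone standing on its narrow end, 42 mm across the top, 40 mm high; origin at the middle of its underside. To be left alone.
- tin: Loose small steel tin, 42 mm across, 45 mm high; origin at the middle of its underside. To be left alone.
- sprue: Loose red wax bar, 60 x 16 x 16 mm, lying along its x; origin at the middle of its underside. To be left alone.
- spatula: Loose spatula, 190 mm long, lying along its x, blade to +x; origin at the middle of its underside. To be left alone.
- wax_collar: Loose red wax collar lying flat, 60 mm across, 25 mm high; origin at the middle of its underside. To be left alone.
- mug: Loose white mug, 76 mm across, 85 mm high, handle towards its +y; origin at the middle of its underside. To be left alone.

How it is judged:
By the outcome, as a careful person would: the job done as asked, in the order asked, and still so for the second after the job is handed in, with the robot touching nothing.
It also fails if it takes over 64 s, if anything falls off the work surface, if the arm or the gripper's body presses on something with over 40 N, if the wrist force passes 120 N, or if a joint passes its speed limit or range.

### The arm

A 6-joint arm with a two-finger parallel gripper is mounted at the origin on the work surface. World frame = base frame: x ahead of the robot, y to its left, z up, the work surface at z = 0. Lengths are in m, angles in rad, forces in N, time in s.
With the tool pointing down it reaches from about 0.275 to 0.725 m from the base axis. Payload 15.9 kg.
Tool frame: the origin (TCP) lies at the very end of the fingers, on their centre line; the grasp point (between the pads) lies 19 mm behind it; y points along the fingers, x is the direction in which the jaws open and shut, and the axes are right-handed (so a half turn about y gives the same grasp; the last joint's range is limited). The gripper opens to 85 mm and grips with 20 to 120 N. Pads are 22 mm wide; open, the fingers measure 114 mm over their backs; the gripper's body (76 mm by 85 mm) begins 54 mm behind the grasp point. The pads swing forward as they close: fully open they stand 13 mm farther back than shut.
Start: joints at [-1.252, 0.213, -0.034, 1.323, 0, 1.571], TCP at [0.157, -0.475, 0.231] pointing down, gripper open.
Joint ranges: [-2.98, 2.98], [-0.74, 1.72], [-1.14, 1.35], [-2.1, 2.04], [-1.57, 1.44], [-3.14, 3.14]. Speed limits (rad/s): [1.89, 1.89, 2.39, 2.57, 3.14, 3.14].

### API

Orientations are given as a unit quaternion [x, y, z, w].
In Python, from plant import manip, cams gives the robot as it stands.
- The arm moves only by the tool arm_command, never from a script. Its argument "commands" is a list of rows, each a list of 6 numbers: the shift along the world's x, y, z in cm, then the turn, a rotation vector about the world's x, y, z in degrees. A call has 1 to 12 rows; each row shifts and turns the pose as measured when the row begins; what a row does not reach is not made up. A row lasts 1/10 s, in which the tool goes at most 50 mm and 8.59 degrees, less where a joint would pass 70% of its speed; a pose out of reach is approached as far as the arm can. A call with a gripper value outside its range is refused whole. "hand" is the closure in counts, from 0 (fully open) to 255 (shut), set as the call begins (left out, the last holds). The fingers move at their own pace and stop on an object; the grip force is fixed at half the most. Time passes only in rows, so rows that do not move let the fingers close. It gives the time, the measured TCP pose, the force and the opening at its end, in the units of the state.
- manip.get_state(): the state, without advancing time (a new reading comes with each control period).
- cams.capture(name): name is "scene" or "side" or "wrist"; returns a dict with "img" (400x640x3 uint8, blue, green, red), "depth" (400x640 float32, m along the optical axis (not along the pixel's ray), 0 where there is no reading), "fov_y" (degrees; the focal length in pixels is half the picture's height over the tangent of half this angle, whatever the lens; pixels are square), "cx", "cy" (the principal point, pixels), "k1" (the pictures are not rectified: a ray, as slopes to the right and down, at radius r is drawn at 1 + k1 r^2 times it, then the intrinsics apply), "extrinsics" (4x4, takes a point from camera to world coordinates). Camera axes: x right, y up, looking along -z (the intrinsics and any distortion apply to the point x, -y, -z); pixel columns grow to the right and rows downward; lengths in m; the calibration is good to about 2 mm. A picture is of the moment at which its call begins.
- manip.close_job(): hands the job in, once; it reports no verdict.
The state is a dict: "t": time; "joints": joint angles; "qd": joint speeds; "effort": joint torques, N m; "ee_pos": TCP position; "tool_rot": TCP orientation; "force": force on the tool from outside, world axes, zero at the start; "wrist_torque": the same for the moment, N m; "width": opening from 0.0 (shut) to 1.0 (fully open).
Only numpy, scipy, OpenCV 4.12 (cv2) and the standard library are available. Lean on these libraries where they do the work, as an engineer would, in place of code of your own. Each camera call takes 0.05 s, during which the arm holds its last target.

## Working session

There is one attempt and no reset: what is moved stays moved. The work goes in short steps, Python scripts to look and compute and a tool call to move; the robot and the scene stay as the last step left them, time stands still between calls to the robot, and variables do not carry over. Pictures are saved under pics/ and viewed, and the job is handed in when it is done.

Besides the shell and the picture viewer there is one more tool, called after "Call:" as name([rows], argument=value, ...), one row to a line, values as JSON. arm_command: Moves the arm, as the interface text tells. Its arguments: {"type":"object","properties":{"commands":{"type":"array","items":{"type":"array","items":{"type":"number"}}},"hand":{"type":"number"}},"required":["commands"]}

```bash
ls; mkdir -p pics; cat > h.py <<'E'
import numpy as np, cv2
from plant import manip, cams
def K(c):
    f=200/np.tan(np.radians(c['fov_y'])/2); return np.array([[f,0,c['cx']],[0,f,c['cy']],[0,0,1.]])
def slopes(c,uv):
    return cv2.undistortPoints(np.array(uv,float).reshape(-1,1,2),K(c),np.array([c['k1'],0,0,0.])).reshape(-1,2)
def onplane(c,uv,z):
    s=slopes(c,uv); E=np.array(c['extrinsics']); d=np.c_[s[:,0],-s[:,1],-np.ones(len(s))]@E[:3,:3].T; o=E[:3,3]
    return o+d*((z-o[2])/d[:,2])[:,None]
def cloud(c):
    v,u=np.mgrid[:400,:640]; s=slopes(c,np.c_[u.ravel(),v.ravel()]); D=c['depth'].ravel()
    E=np.array(c['extrinsics']); P=np.c_[s[:,0],-s[:,1],-np.ones(len(s))]*D[:,None]
    return (P@E[:3,:3].T+E[:3,3]).reshape(400,640,3)
def project(c,P):
    E=np.linalg.inv(np.array(c['extrinsics'])); p=np.atleast_2d(P)@E[:3,:3].T+E[:3,3]
    q=np.c_[p[:,0],-p[:,1],-p[:,2]]
    return cv2.projectPoints(q,np.zeros(3),np.zeros(3),K(c),np.array([c['k1'],0,0,0.]))[0].reshape(-1,2)
E
python3 - <<'E'
from h import *
import pickle
C={}
for n in['scene','side','wrist']:
    c=cams.capture(n); C[n]=c; cv2.imwrite(f'pics/{n}0.png',c['img']); print(n,c['fov_y'],c['cx'],c['cy'],c['k1'],np.round(c['extrinsics'],3).tolist())
pickle.dump(C,open('c0.pkl','wb')); print(manip.get_state())
E
```

```text
pics
scene 53.61864622374802 323.8474322467384 193.9234932089912 -0.061479245692042904 [[-0.7, -0.448, 0.556, 1.067], [0.714, -0.459, 0.529, 0.499], [0.017, 0.767, 0.641, 0.719], [0.0, 0.0, 0.0, 1.0]]
side 51.26060238990852 311.6711767459429 198.12849249813058 -0.0445548645288894 [[0.916, 0.265, -0.301, 0.233], [-0.401, 0.564, -0.722, -0.787], [-0.022, 0.782, 0.623, 0.743], [0.0, 0.0, 0.0, 1.0]]
wrist 71.16563535469622 321.19960777806284 201.1997596848911 -0.048197243197458814 [[0.312, 0.902, 0.298, 0.232], [-0.95, 0.297, 0.096, -0.448], [-0.002, -0.313, 0.95, 0.373], [0.0, 0.0, 0.0, 1.0]]
{'t': 0.15, 'joints': array([-1.25200252e+00,  2.13264920e-01, -3.48814067e-02,  1.32353061e+00,
        6.53924047e-06,  1.57080160e+00]), 'qd': array([ 0.00121707, -0.00175323,  0.00186339,  0.00027184,  0.00053339,
       -0.00039223]), 'effort': array([-4.35841110e-03, -6.86403465e+01,  4.87253416e+01,  1.29446105e-02,
       -1.73845842e-04, -3.86696183e-05]), 'ee_pos': array([ 0.15662875, -0.47455225,  0.23093228]), 'tool_rot': array([-0.57283755,  0.41455262, -0.41405072,  0.57320613]), 'force': array([-0.09496825,  0.79175243, -0.314437  ]), 'wrist_torque': array([ 0.02808512, -0.0296599 , -0.06248183]), 'width': 0.9997287959923428}
```

View pics/scene0.png

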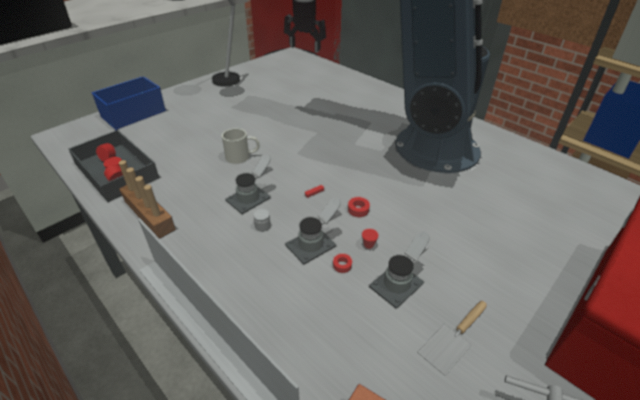

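View pics/side0.png

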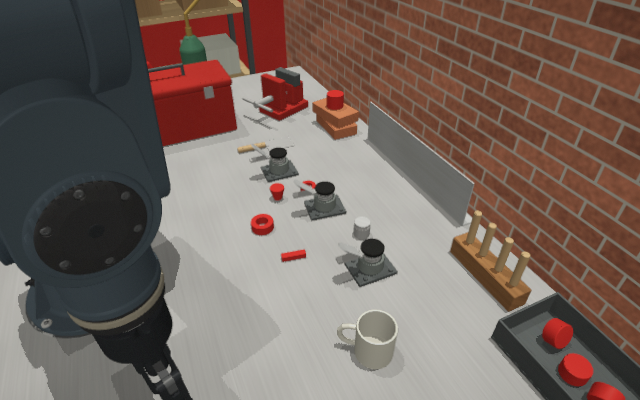

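View pics/wrist0.png

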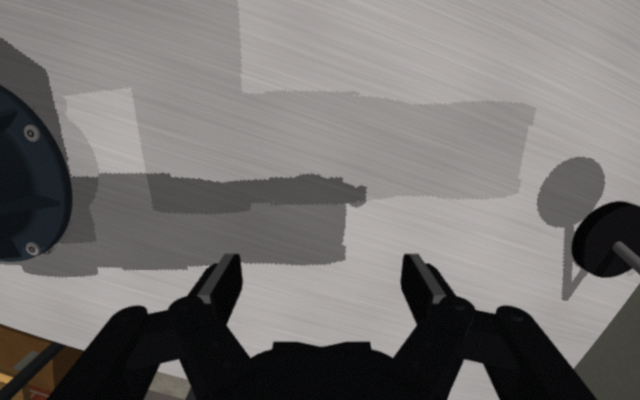

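The scene view shows three black pads, at about (245,181), (311,226) and (400,264). In the side view they are at (372,247), (325,189) and (278,153). The tags point towards the robot. Next I'll measure them.

```bash
cat > m.py <<'E'
from h import *
import pickle
C=pickle.load(open('c0.pkl','rb'))
seeds={'scene':[(400,264),(311,226),(245,181)],'side':[(278,153),(325,189),(372,247)]}
for n in seeds:
    c=C[n]; P=cloud(c); g=c['img'].max(2)
    for s in seeds[n]:
        p0=onplane(c,[s],.075)[0]
        near=(np.hypot(P[...,0]-p0[0],P[...,1]-p0[1])<.045)
        m=near&(abs(P[...,2]-.075)<.006)&(g<70)
        q=P[m]; 
        mk=m.astype(np.uint8); cn=max(cv2.findContours(mk,cv2.RETR_EXTERNAL,cv2.CHAIN_APPROX_NONE)[0],key=cv2.contourArea)
        (e,ax,an)=cv2.fitEllipse(cn); w=onplane(c,[e],.075)[0]
        cw=onplane(c,cn[:,0],.075); 
        # foot: dark near z~.010
        d=np.hypot(P[...,0]-w[0],P[...,1]-w[1])
        f=(d<.085)&(abs(P[...,2]-.010)<.005)&(g<110)
        r=cv2.minAreaRect((onplane(c,np.argwhere(f)[:,::-1],.010)[:,:2]*1000).astype(np.float32))
        # tag: high points beyond pad
        t=(d>.035)&(d<.11)&(P[...,2]>.06)&(P[...,2]<.14)
        tp=P[t]
        print(n,s,'ell',np.round(w,4),'depthmed',np.round(np.median(q,0),4),'minmax',np.round(cw.min(0),3),np.round(cw.max(0),3))
        print('   foot',np.round(r[0],1),np.round(r[1],1),round(r[2],1),'tag',len(tp),np.round(tp.mean(0)-w,4) if len(tp) else '', np.round(np.percentile(tp[:,2],[1,50,99]),3))
        if len(tp):
            v=tp.mean(0)-w; a=np.arctan2(-v[1],-v[0]); print('   yaw deg from tag mean',np.degrees(a))
            dd=-(tp[:,:2]-w[:2])@np.array([np.cos(a),np.sin(a)]); cf=np.polyfit(dd,tp[:,2],1); print('   slope deg',np.degrees(np.arctan(cf[0])),'z at 36mm',np.polyval(cf,.036),'r max',dd.max())
E
python3 m.py
```

```text
scene (400, 264) ell [0.5609 0.2445 0.075 ] depthmed [0.5602 0.2438 0.0741] minmax [0.534 0.218 0.075] [0.587 0.269 0.075]
   foot [558.5 243.4] [ 80.5 102.2] 87.4 tag 442 [-0.059   0.0004  0.0152] [0.063 0.09  0.116]
   yaw deg from tag mean -0.3823910355207216
   slope deg 34.928961094665965 z at 36mm 0.07413142757052651 r max 0.09376264142046681
scene (311, 226) ell [0.6135 0.0254 0.075 ] depthmed [0.6129 0.0253 0.0745] minmax [ 0.587 -0.     0.075] [0.641 0.05  0.075]
   foot [615.5  49.1] [127.  101.4] 80.5 tag 361 [-0.0613  0.0045  0.0102] [0.063 0.084 0.111]
   yaw deg from tag mean -4.198787751987368
   slope deg 20.907178033117674 z at 36mm 0.07545435129498608 r max 0.09315127506639835
scene (245, 181) ell [ 0.6159 -0.2189  0.075 ] depthmed [ 0.6146 -0.2199  0.0744] minmax [ 0.591 -0.245  0.075] [ 0.641 -0.193  0.075]
   foot [ 613.8 -221.5] [ 81.1 100.7] 89.3 tag 267 [-0.0619 -0.0053  0.0086] [0.062 0.083 0.109]
   yaw deg from tag mean 4.906477571666733
   slope deg 16.598006765907154 z at 36mm 0.07576704708404788 r max 0.09267360388472949
side (278, 153) ell [0.5527 0.232
[... 321 characters left out ...]
5, 189) ell [0.6054 0.0133 0.075 ] depthmed [0.6066 0.0156 0.073 ] minmax [ 0.578 -0.014  0.075] [0.631 0.041 0.075]
   foot [604.2  13.7] [80.6 98.4] 81.4 tag 222 [-0.0594  0.0118  0.0037] [0.061 0.073 0.109]
   yaw deg from tag mean -11.26053103519077
   slope deg 11.907870954070674 z at 36mm 0.07351757934788704 r max 0.08753136127439842
side (372, 247) ell [ 0.6078 -0.2318  0.075 ] depthmed [ 0.6086 -0.2303  0.0728] minmax [ 0.582 -0.258  0.075] [ 0.634 -0.205  0.075]
   foot [ 608.1 -232.8] [75.4 98.5] 89.6 tag 319 [-0.061   0.0024  0.0038] [0.061 0.072 0.109]
   yaw deg from tag mean -2.267000961386643
   slope deg 9.583434312826384 z at 36mm 0.0745351575935319 r max 0.08620246035471463
```

```bash
python3 - <<'E'
from h import *
from scipy.spatial.transform import Rotation as R
s=manip.get_state(); print(np.round(R.from_quat(s['tool_rot']).as_matrix(),3))
import pickle
C=pickle.load(open('c0.pkl','rb'))
for n in['scene','side']:
    P=cloud(C[n]);x=P[...,0];y=P[...,1]
    m=(x>.35)&(x<.75)&(y>-.35)&(y<.35)&(abs(P[...,2])<.01)
    q=P[m]; A=np.c_[q[:,:2],np.ones(len(q))]; print(n,np.linalg.lstsq(A,q[:,2],rcond=None)[0])
E
```

```text
[[ 0.313 -0.     0.95 ]
 [-0.95   0.001  0.313]
 [-0.001 -1.     0.   ]]
scene [-0.00080425 -0.00101122  0.0004062 ]
side [-0.00027901 -0.00202311 -0.00101247]
```

Call:
arm_command([
  [1,0,2,0,0,8],
  [2,1,2,0,0,8],
  [3,2,2,0,0,8],
  [3,2,0,0,0,8],
], hand=255)

```text
t: 0.55
ee_pos: [0.2459, -0.4238, 0.2913]
tool_rot: [-0.666, 0.238, -0.235, 0.667]
force: [0.6, -0.6, -0.5]
width: 0.326
```

```bash
cat > st.py <<'E'
from h import *
from scipy.spatial.transform import Rotation as R
s=manip.get_state(); r=R.from_quat(s['tool_rot']).as_matrix()
print('t',round(s['t'],2),'p',np.round(s['ee_pos'],4),'F',np.round(s['force'],2),'yaw',round(np.degrees(np.arctan2(r[1,0],r[0,0])),1),'down',np.round(r[:,1],3),'q',np.round(s['joints'],2),s['width'])
E
python3 st.py
```

```text
t 0.55 p [ 0.2459 -0.4238  0.2913] F [ 0.57 -0.64 -0.47] yaw -39.1 down [-0.004  0.003 -1.   ] q [-1.04  0.2   0.09  1.47 -0.    1.21] 0.3260101743165135
```

Call:
arm_command([
  [2,4,0,0,0,8.5],
  [2,4,0,0,0,8.5],
  [2,4,0,0,0,8.5],
  [2,4,0,0,0,8.5],
  [2,4,0,0,0,8.5],
  [1,4,0,0,0,8.5],
  [1,4,0,0,0,8.5],
  [1,4,0,0,0,8.5],
  [1,4,0,0,0,8.5],
  [1,4,0,0,0,8.5],
  [1,4,0,0,0,8.5],
  [1,4,0,0,0,8.5],
])

```text
t: 1.75
ee_pos: [0.4196, 0.0749, 0.2898]
tool_rot: [0.6, 0.374, -0.377, -0.598]
force: [0.6, -1.0, 0.7]
width: 0.001
```

```bash
python3 st.py
```

```text
t 1.75 p [0.4196 0.0749 0.2898] F [ 0.58 -0.99  0.69] yaw 64.1 down [-0.002 -0.005 -1.   ] q [ 0.18  0.06 -0.07  1.45 -0.    0.63] 0.0011951438996334646
```

Call:
arm_command([
  [3,4,0,0,0,8.5],
  [3,4,0,0,0,8.5],
  [2,4,0,0,0,8.5],
  [2,4,0,0,0,0],
  [0,0,0,0,0,0],
])

```text
t: 2.25
ee_pos: [0.5201, 0.2448, 0.2873]
tool_rot: [-0.499, -0.5, 0.504, 0.497]
force: [-0.2, -1.0, 0.1]
width: 0.005
```

```bash
python3 st.py; python3 - <<'E'
from h import *
import pickle
C={}
for n in['scene','side','wrist']:
    c=cams.capture(n); C[n]=c; cv2.imwrite(f'pics/{n}1.png',c['img'])
    if n!='wrist': print(n,project(c,manip.get_state()['ee_pos']))
pickle.dump(C,open('c1.pkl','wb'))
a=[]
for n in['scene','side']:
    c=C[n]; u,v=map(int,project(c,manip.get_state()['ee_pos'])[0]); 
    cr=c['img'][max(0,v-60):v+40,max(0,u-60):u+60]; a.append(cv2.resize(cr,(400,int(400*cr.shape[0]/cr.shape[1])),interpolation=cv2.INTER_NEAREST)); print(max(0,u-60),max(0,v-60),cr.shape)
cv2.imwrite('pics/tip1.png',np.hstack(a))
E
```

```text
t 2.25 p [0.5201 0.2448 0.2873] F [-0.22 -0.98  0.14] yaw 90.5 down [-0.002 -0.006 -1.   ] q [ 0.44  0.38  0.34  1.53 -0.    0.43] 0.005164170712307433
scene [[429.97131826 175.96185143]]
side [[259.09961497  86.02027773]]
369 114 (100, 120, 3)
199 25 (100, 120, 3)
```

View pics/tip1.png

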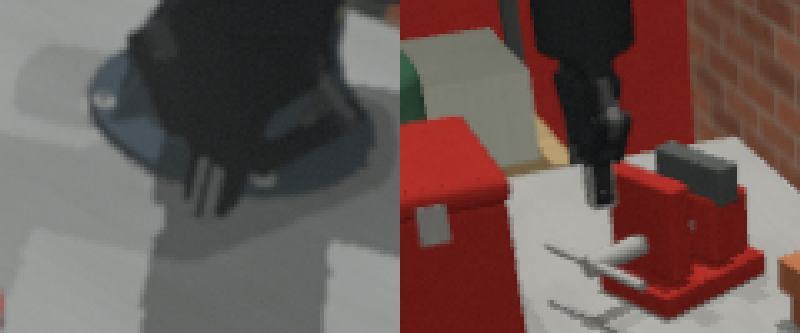

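View pics/wrist1.png

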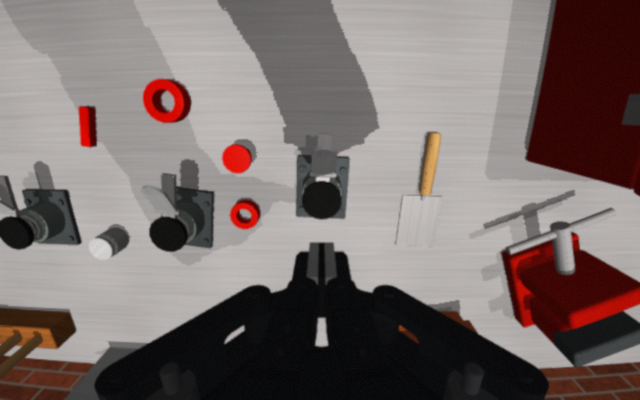

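The fingertip shows at scene (432.6,179), where it should be at (430,176). In the side view it is at (259,87), as predicted. So the scene camera is off by about 4 px, and the side camera can be trusted. I'll cross-check with the wrist camera.

```bash
python3 - <<'E'
from h import *
import pickle
C=pickle.load(open('c1.pkl','rb')); c=C['wrist']; P=cloud(c); g=c['img'].max(2)
print(np.round(c['extrinsics'],3).tolist())
for p0,yawn in (((.553,.233),'L'),((.605,.014),'M'),((.608,-.231),'R')):
    d=np.hypot(P[...,0]-p0[0],P[...,1]-p0[1])
    m=(d<.05)&(abs(P[...,2]-.075)<.006)&(g<60)
    cn=max(cv2.findContours(m.astype(np.uint8),0,1)[0],key=cv2.contourArea); e=cv2.fitEllipse(cn)
    w=onplane(c,[e[0]],.075)[0]; d=np.hypot(P[...,0]-w[0],P[...,1]-w[1])
    print(yawn,'ell',np.round(e[0],1),np.round(w,4),'depth',np.round(np.median(P[m],0),4))
    f=(d<.075)&(abs(P[...,2]-.010)<.004)&(g<110)
    print(' foot',cv2.minAreaRect((onplane(c,np.argwhere(f)[:,::-1],.010)[:,:2]*1000).astype(np.float32)))
    t=(d>.034)&(d<.11)&(P[...,2]>.066)&(P[...,2]<.14); q=P[t]
    dx=q-w; b=np.polyfit(dx[:,0],dx[:,1],1); print(' tag n',len(q),np.round(dx.mean(0),4),'line yaw',np.degrees(np.arctan(b[0])),'y at x=0',b[1], 'max z',np.percentile(q[:,2],99),'slope',np.degrees(np.arctan(np.polyfit(dx[:,0],q[:,2],1)[0])))
    px=np.argwhere(t); print(' tag pix centre',px.mean(0)[::-1],px.min(0),px.max(0))
E
sed -i 's/d>.035)/d>.034)/; s/\[...,2\]>.06)/[...,2]>.067)/' m.py; python3 m.py | sed -n '/side/,$p'
```

```text
[[-0.005, -0.95, -0.311, 0.438], [1.0, -0.007, 0.003, 0.243], [-0.005, -0.311, 0.95, 0.431], [0.0, 0.0, 0.0, 1.0]]
L ell [321.5 199.8] [0.5526 0.2421 0.075 ] depth [0.553  0.2426 0.0743]
 foot ((553.1885375976562, 241.85292053222656), (78.44751739501953, 98.21953582763672), 87.57178497314453)
 tag n 883 [-0.0596  0.0027  0.0159] line yaw -1.8416759452919431 y at x=0 0.0007583731015777321 max z 0.11688008051879618 slope -6.09507349372452
 tag pix centre [323.96375991 157.11098528] [134 310] [177 337]
M ell [167.8 233.6] [0.6044 0.0243 0.075 ] depth [0.605  0.0238 0.0738]
 foot ((607.3952026367188, 34.57318115234375), (58.22407150268555, 99.59133911132812), 81.9549560546875)
 tag n 899 [-0.0604  0.0078  0.0091] line yaw -3.055516424391057 y at x=0 0.0045317654272264835 max z 0.11013132498581939 slope -11.06982457603574
 tag pix centre [162.11902113 194.621802  ] [173 142] [214 180]
R ell [ 14.7 232.6] [ 0.6075 -0.219   0.075 ] depth [ 0.608  -0.221   0.0737]
 foot ((607.8892211914062, -222.02442932128906), (83.02108001708984, 99.42610168457031), 89.25463104248047)
 tag n 367 [-0.0537 -
[... 546 characters left out ...]
 189) ell [0.6054 0.0133 0.075 ] depthmed [0.6066 0.0156 0.073 ] minmax [ 0.578 -0.014  0.075] [0.631 0.041 0.075]
   foot [604.2  13.7] [80.6 98.4] 81.4 tag 148 [-0.0568  0.0114  0.0107] [0.067 0.084 0.109]
   yaw deg from tag mean -11.300112820479377
   slope deg 30.61386222559028 z at 36mm 0.07268566575801207 r max 0.08503170268322871
side (372, 247) ell [ 0.6078 -0.2318  0.075 ] depthmed [ 0.6086 -0.2303  0.0728] minmax [ 0.582 -0.258  0.075] [ 0.634 -0.205  0.075]
   foot [ 608.1 -232.8] [75.4 98.5] 89.6 tag 218 [-0.0593  0.0022  0.0103] [0.067 0.085 0.109]
   yaw deg from tag mean -2.1420704217780626
   slope deg 21.275651069517025 z at 36mm 0.0761801377861378 r max 0.08596768257914067
```

Wrist and side agree in x, wrist and scene agree in y, and the spread is about 11 mm. I'll settle it by hovering just above the left pad.

Call:
arm_command([
  [1.6,-0.2,-5,0,0,0],
  [1.6,-0.2,-5,0,0,0],
  [0,0,-5,0,0,0],
  [0,0,-2.5,0,0,0],
  [0,0,0,0,0,0],
])

```text
t: 2.9
ee_pos: [0.5496, 0.2302, 0.1164]
tool_rot: [0.503, 0.5, -0.498, -0.498]
force: [-0.3, 0.7, 0.3]
width: -0.0
```

```bash
python3 st.py; cat > look.py <<'E'
from h import *
import sys
k=sys.argv[1]; a=[]
for n in['scene','side','wrist']:
    c=cams.capture(n); 
    p=manip.get_state()['ee_pos']
    u,v=map(int,project(c,p)[0]); u0=max(0,u-45);v0=max(0,v-45)
    cr=c['img'][v0:v+45,u0:u+45]
    if n=='wrist': u0,v0=190,80; cr=c['img'][80:340,190:450]
    a.append(cv2.resize(cr,(266,266),interpolation=cv2.INTER_CUBIC)); print(n,u0,v0,cr.shape,'tip pred',np.round(project(c,p)[0],1))
cv2.imwrite(f'pics/look{k}.png',np.hstack(a))
E
python3 look.py 2
```

```text
t 2.9 p [0.5496 0.2302 0.1164] F [-0.33  0.67  0.26] yaw 89.8 down [ 0.008 -0.003 -1.   ] q [ 0.4   0.45  0.    1.12 -0.01  0.4 ] -0.0003418835950618874
scene 356 200 (90, 90, 3) tip pred [401.1 245.1]
side 231 94 (90, 90, 3) tip pred [276.4 139.7]
wrist 190 80 (260, 260, 3) tip pred [320.4 260.2]
```

View pics/look2.png

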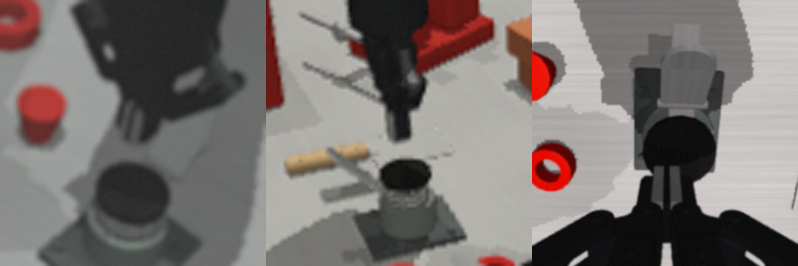

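```bash
python3 - <<'E'
from h import *
import pickle
c=cams.capture('wrist'); pickle.dump(c,open('c2w.pkl','wb'))
p=manip.get_state()['ee_pos']; u,v=project(c,p)[0]; print(u,v,p)
im=cv2.resize(c['img'][120:320,220:420],(800,800))[:600].copy()
cv2.circle(im,(int((u-220)*4),int((v-120)*4)),4,(0,255,0),2)
cv2.imwrite('pics/w2.png',im)
P=cloud(c)
# tip depth
for vv in range(225,300,8): print(vv,np.round(P[vv,314],3),np.round(P[vv,321],3),np.round(P[vv,328],3))
E
```

```text
320.03827067025674 259.05500538722674 [0.55260832 0.23238279 0.12129358]
225 [0.553 0.228 0.073] [0.553 0.233 0.073] [0.552 0.238 0.075]
233 [0.559 0.228 0.074] [0.559 0.233 0.074] [0.559 0.238 0.074]
241 [0.565 0.228 0.074] [0.565 0.233 0.074] [0.565 0.238 0.075]
249 [0.541 0.229 0.131] [0.54  0.233 0.132] [0.54  0.237 0.132]
257 [0.541 0.23  0.14 ] [0.54  0.233 0.14 ] [0.54  0.236 0.141]
265 [0.54  0.23  0.148] [0.541 0.233 0.146] [0.54  0.236 0.148]
273 [0.54  0.23  0.155] [0.54  0.233 0.155] [0.54  0.236 0.154]
281 [0.538 0.23  0.163] [0.542 0.233 0.157] [0.538 0.236 0.163]
289 [0.539 0.23  0.168] [0.547 0.233 0.157] [0.538 0.236 0.168]
297 [0.539 0.23  0.173] [0.55  0.233 0.158] [0.54  0.236 0.171]
```

View pics/w2.png

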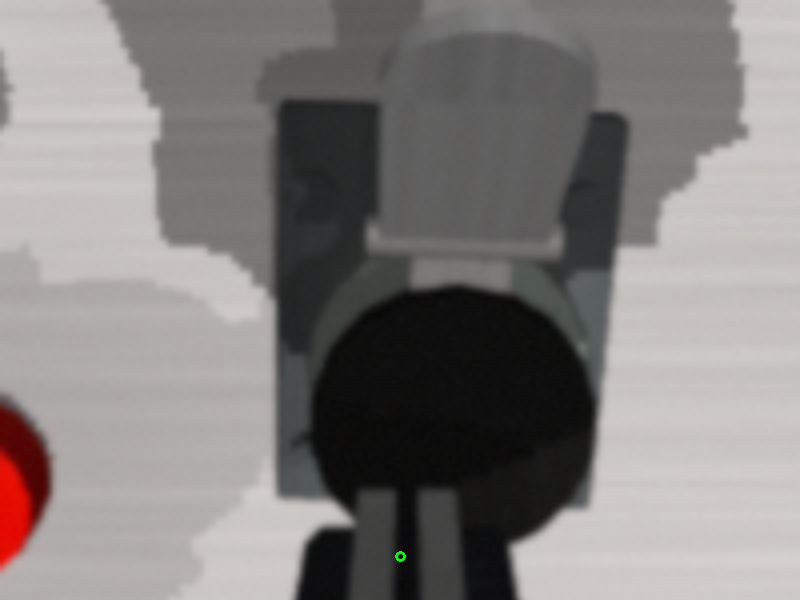

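```bash
python3 - <<'E'
from h import *
import pickle
c=pickle.load(open('c2w.pkl','rb')); print(onplane(c,[(333.7,223.5),(220+452/4,120+287/4),(220+312/4,120+410/4),(220+596/4,120+410/4)],.075))
print(onplane(c,[(220+278/4,120+100/4),(220+628/4,120+122/4),(220+278/4,120+496/4),(220+590/4,120+505/4)],.010))
P=cloud(c)
for (u,v) in [(370,245),(560,250),(385,60),(590,60)]: print(np.round(P[120+v//4,220+u//4],4))
E
for i in 1 2 3; do python3 st.py; done
```

```text
[[0.55060038 0.24214879 0.075     ]
 [0.52649288 0.24137604 0.075     ]
 [0.54973834 0.21623402 0.075     ]
 [0.5499094  0.26779935 0.075     ]]
[[0.50262493 0.2049211  0.01      ]
 [0.50769463 0.28339362 0.01      ]
 [0.60122038 0.2010279  0.01      ]
 [0.604034   0.27973097 0.01      ]]
[0.5192 0.2268 0.0733]
[0.5198 0.2601 0.0738]
[0.4844 0.2304 0.1079]
[0.4841 0.2575 0.1112]
t 3.1 p [0.5526 0.2324 0.1213] F [ 1.3  -1.12  0.27] yaw 89.9 down [ 0.015 -0.    -1.   ] q [ 0.4   0.44  0.01  1.12 -0.01  0.4 ] -0.0033559443709827476
t 3.1 p [0.5526 0.2324 0.1213] F [ 1.3  -1.12  0.27] yaw 89.9 down [ 0.015 -0.    -1.   ] q [ 0.4   0.44  0.01  1.12 -0.01  0.4 ] -0.0033559443709827476
t 3.1 p [0.5526 0.2324 0.1213] F [ 1.3  -1.12  0.27] yaw 89.9 down [ 0.015 -0.    -1.   ] q [ 0.4   0.44  0.01  1.12 -0.01  0.4 ] -0.0033559443709827476
```

Call:
arm_command([
  [0.5,0.8,-1,0,0,0],
  [0,0,0,0,0,0],
  [0,0,0,0,0,0],
])

```text
t: 3.4
ee_pos: [0.5601, 0.2421, 0.1146]
tool_rot: [0.505, 0.505, -0.494, -0.496]
force: [0.3, 0.4, 0.2]
width: 0.003
```

```bash
for i in 1 2; do python3 st.py; done; python3 - <<'E'
from h import *
for i in range(4):
    cams.capture('wrist'); s=manip.get_state(); print(s['t'],s['ee_pos'],s['force'])
E
```

```text
t 3.4 p [0.5601 0.2421 0.1146] F [0.35 0.38 0.23] yaw 89.9 down [ 0.02   0.002 -1.   ] q [ 0.41  0.46  0.02  1.11 -0.01  0.41] 0.003076557840858554
t 3.4 p [0.5601 0.2421 0.1146] F [0.35 0.38 0.23] yaw 89.9 down [ 0.02   0.002 -1.   ] q [ 0.41  0.46  0.02  1.11 -0.01  0.41] 0.003076557840858554
3.45 [0.56005478 0.24205729 0.11446125] [-0.14140832 -0.5787581  -0.78384557]
3.5 [0.55987196 0.24189866 0.11431534] [ 0.81459404 -0.25181622 -0.18502543]
3.55 [0.55974302 0.24172428 0.11419867] [-0.01743227  0.42713871 -0.61564653]
3.6 [0.55966667 0.24165235 0.11414944] [ 0.33852073 -0.1147135   0.8386781 ]
```

Call:
arm_command([
  [-0.8,0,-1,0,1.2,0],
  [0,0,-1,0,0,0],
  [0,0,-0.8,0,0,0],
  [0,0,0,0,0,0],
  [0,0,0,0,0,0],
])

```text
t: 4.1
ee_pos: [0.5501, 0.2412, 0.0827]
tool_rot: [-0.499, -0.499, 0.5, 0.502]
force: [0.4, 1.4, 0.3]
width: -0.001
```

```bash
python3 look.py 3; cat > f.py <<'E'
from h import *
import sys
F=[];Z=[]
for i in range(int(sys.argv[1]) if len(sys.argv)>1 else 8):
    cams.capture('wrist'); s=manip.get_state(); F.append(s['force']); Z.append(s['ee_pos'])
print('t',s['t'],'F mean',np.round(np.mean(F,0),2),'sd',np.round(np.std(F,0),2),'p first/last',np.round(Z[0],4),np.round(Z[-1],4))
E
python3 f.py; python3 st.py
```

```text
scene 357 214 (90, 90, 3) tip pred [402.8 259.2]
side 230 103 (90, 90, 3) tip pred [275.8 149. ]
wrist 190 80 (260, 260, 3) tip pred [319.4 258.5]
t 4.65 F mean [ 0.1   0.   -0.22] sd [0.42 0.69 0.39] p first/last [0.5505 0.2414 0.0834] [0.5503 0.2413 0.0832]
t 4.65 p [0.5503 0.2413 0.0832] F [ 0.79 -1.16 -1.09] yaw 89.9 down [-0.004  0.002 -1.   ] q [ 0.41  0.49 -0.03  1.06  0.    0.41] 0.0016550744393035695
```

View pics/look3.png

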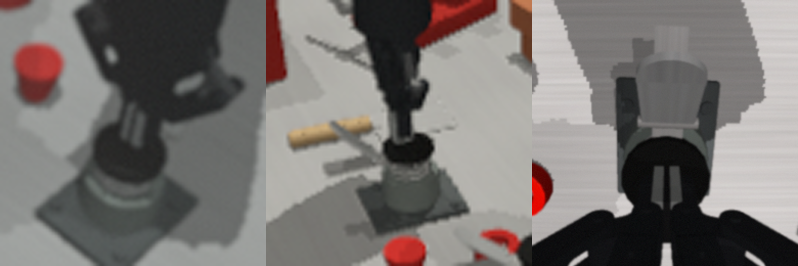

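The fingertips are over the left pad in all three views. Pressing.

Call:
arm_command([
  [0,0,-0.4,0,0,0],
  [0,0,-0.4,0,0,0],
  [0,0,-0.3,0,0,0],
  [0,0,-0.3,0,0,0],
  [0,0,-0.3,0,0,0],
  [0,0,0,0,0,0],
])

```text
t: 5.25
ee_pos: [0.5507, 0.2415, 0.065]
tool_rot: [-0.499, -0.499, 0.5, 0.502]
force: [-0.4, -0.3, 4.4]
width: -0.0
```

```bash
python3 look.py 4;python3 f.py 10
```

```text
scene 356 219 (90, 90, 3) tip pred [401.5 264.8]
side 231 108 (90, 90, 3) tip pred [276.3 153.9]
wrist 190 80 (260, 260, 3) tip pred [319.3 258.1]
t 5.9 F mean [-1.22 -0.37  4.13] sd [0.72 0.52 0.5 ] p first/last [0.5507 0.2414 0.0655] [0.5507 0.2414 0.0653]
```

View pics/look4.png

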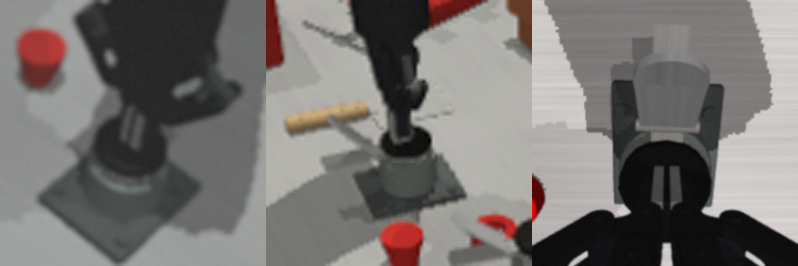

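Left pad: about 4.3 N at 9.7 mm, which looks like the soft one. I'll let it up and go to the middle pad.

Call:
arm_command([
  [0,0,0.5,0,0,0],
  [0,0,0.8,0,0,0],
  [0,0,2,0,0,0],
  [0,0,3,0,0,0],
  [0,0,3,0,0,0],
  [0.5,-2,1,0,0,0],
  [1,-4,0,0,0,0],
  [1,-4,0,0,0,0],
  [1,-4,0,0,0,0],
  [1,-4,0,0,0,0],
  [0.8,-3,0,0,0,0],
  [0,0,0,0,0,0],
])

```text
t: 7.1
ee_pos: [0.603, 0.0241, 0.1777]
tool_rot: [-0.498, -0.5, 0.501, 0.501]
force: [0.1, 1.2, -0.5]
width: 0.002
```

```bash
python3 look.py 5;python3 st.py
```

```text
scene 268 144 (90, 90, 3) tip pred [313.4 189.1]
side 276 107 (90, 90, 3) tip pred [321.2 152.7]
wrist 190 80 (260, 260, 3) tip pred [320.9 257.8]
t 7.25 p [0.6024 0.0279 0.1776] F [-0.77 -0.06 -0.79] yaw 90.3 down [-0.003  0.003 -1.   ] q [0.04 0.44 0.15 1.28 0.   0.04] 0.0019965765166206494
```

View pics/look5.png

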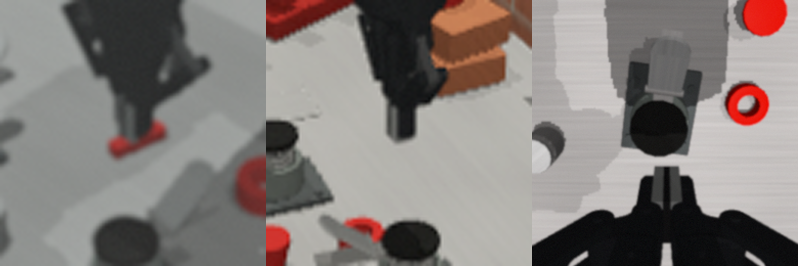

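```bash
cat > pad.py <<'E'
from h import *
c=cams.capture('wrist'); s=manip.get_state(); P=cloud(c); g=c['img'].max(2); p=s['ee_pos']
d=np.hypot(P[...,0]-p[0],P[...,1]-p[1]); m=(d<.05)&(abs(P[...,2]-.074)<.006)&(g<60)
cn=max(cv2.findContours(m.astype(np.uint8),0,1)[0],key=cv2.contourArea); e=cv2.fitEllipse(cn); w=onplane(c,[e[0]],.075)[0]
f=(np.hypot(P[...,0]-w[0],P[...,1]-w[1])<.075)&(abs(P[...,2]-.010)<.004)&(g<110)
print('ell',e,'pad',np.round(w,4),'tcp',np.round(p,4),'foot',cv2.minAreaRect((onplane(c,np.argwhere(f)[:,::-1],.010)[:,:2]*1000).astype(np.float32)))
E
python3 pad.py
```

```text
ell ((312.61541748046875, 205.09817504882812), (52.8549919128418, 56.10650634765625), 91.07344055175781) pad [0.6052 0.0214 0.075 ] tcp [0.6023 0.0284 0.1775] foot ((608.8665771484375, 38.27047348022461), (112.8489761352539, 98.29351806640625), 82.08553314208984)
```

Call:
arm_command([
  [0.2,-0.4,-3,0,0,0],
  [0.1,-0.2,-3,0,0,0],
  [0,0,-2,0,0,0],
  [0,0,-1,0,0,0],
  [0,0,0,0,0,0],
  [0,0,0,0,0,0],
])

```text
t: 7.9
ee_pos: [0.605, 0.0294, 0.087]
tool_rot: [0.495, 0.505, -0.503, -0.497]
force: [0.4, -0.2, -0.5]
width: 0.0
```

```bash
python3 look.py 6;python3 f.py
```

```text
scene 268 175 (90, 90, 3) tip pred [313.8 220.8]
side 277 135 (90, 90, 3) tip pred [322.1 180.9]
wrist 190 80 (260, 260, 3) tip pred [319.  258.2]
t 8.45 F mean [ 0.34 -0.06 -0.1 ] sd [0.68 0.53 0.61] p first/last [0.6054 0.0288 0.0873] [0.6049 0.0286 0.0864]
```

View pics/look6.png

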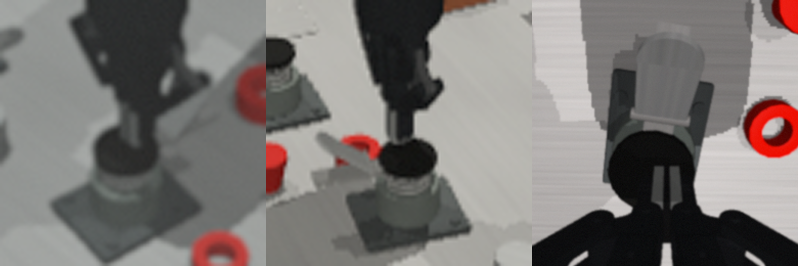

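The wrist view shows the tips about 6 mm to +y of the pad's centre. I'll correct that and press.

Call:
arm_command([
  [0,-0.7,-0.3,0,0,0],
  [0,0,0,0,0,0],
  [0,0,-0.5,0,0,0],
  [0,0,-0.4,0,0,0],
  [0,0,-0.3,0,0,0],
  [0,0,-0.3,0,0,0],
  [0,0,-0.3,0,0,0],
  [0,0,0,0,0,0],
])

```text
t: 9.25
ee_pos: [0.6051, 0.0207, 0.0646]
tool_rot: [0.496, 0.504, -0.502, -0.497]
force: [-3.6, -1.1, 11.7]
width: -0.002
```

```bash
python3 look.py 7;python3 f.py 10
```

```text
scene 266 180 (90, 90, 3) tip pred [311.2 225.8]
side 278 144 (90, 90, 3) tip pred [323.4 189.3]
wrist 190 80 (260, 260, 3) tip pred [319.2 258.1]
t 9.9 F mean [-4.05 -0.85 11.06] sd [0.5  0.54 0.38] p first/last [0.6051 0.0206 0.065 ] [0.6051 0.0207 0.065 ]
```

View pics/look7.png

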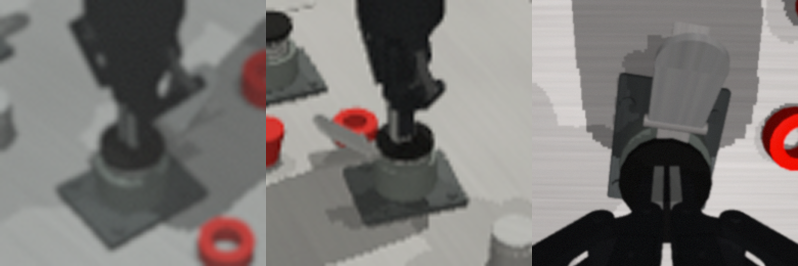

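Middle pad: 11 N at 10 mm, so it is stiff. Now the right pad.

Call:
arm_command([
  [0,0,0.5,0,0,0],
  [0,0,0.8,0,0,0],
  [0,0,2,0,0,0],
  [0,0,3,0,0,0],
  [0,0,3,0,0,0],
  [0,-3,1,0,0,0],
  [0,-4,0,0,0,0],
  [0,-4,0,0,0,0],
  [0,-4,0,0,0,0],
  [0,-4,0,0,0,0],
  [0,-4,0,0,0,0],
  [0,0,0,0,0,0],
])

```text
t: 11.1
ee_pos: [0.6035, -0.2158, 0.1718]
tool_rot: [0.495, 0.506, -0.504, -0.496]
force: [-0.6, 0.2, 0.2]
width: 0.0
```

```bash
python3 f.py 2; python3 pad.py; python3 st.py; python3 look.py 8
```

```text
t 11.2 F mean [-0.36  0.67  0.08] sd [0.79 0.08 0.18] p first/last [ 0.6036 -0.2139  0.1719] [ 0.6039 -0.2123  0.172 ]
ell ((304.7354736328125, 207.83518981933594), (53.67060852050781, 57.64763259887695), 90.71829223632812) pad [ 0.6081 -0.2256  0.075 ] tcp [ 0.604  -0.2113  0.1721] foot ((609.4573974609375, -225.51748657226562), (79.44942474365234, 98.33740997314453), 89.25059509277344)
t 11.25 p [ 0.604  -0.2113  0.1721] F [ 0.89  0.54 -0.41] yaw 91.3 down [ 0.001  0.004 -1.   ] q [-0.34  0.52  0.26  1.31  0.   -0.36] 0.0010408201903248971
scene 201 103 (90, 90, 3) tip pred [246.8 148.2]
side 323 163 (90, 90, 3) tip pred [368.7 208.9]
wrist 190 80 (260, 260, 3) tip pred [319.4 258.2]
```

View pics/look8.png

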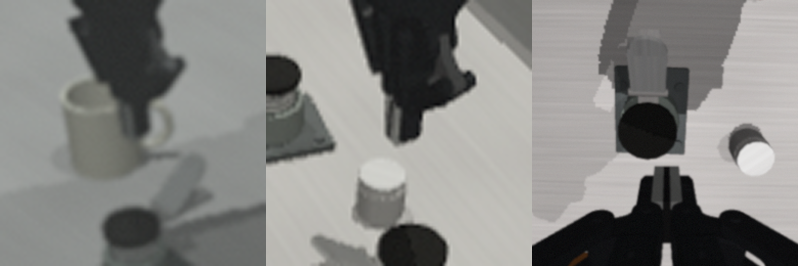

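Call:
arm_command([
  [0.3,-0.8,-3,0,0,-1],
  [0.1,-0.6,-3,0,0,0],
  [0,0,-2,0,0,0],
  [0,0,-0.5,0,0,0],
  [0,0,0,0,0,0],
  [0,0,0,0,0,0],
])

```text
t: 12.0
ee_pos: [0.6104, -0.2192, 0.0878]
tool_rot: [0.497, 0.505, -0.501, -0.496]
force: [0.6, -0.3, 0.0]
width: -0.001
```

```bash
python3 look.py 9;python3 f.py
```

```text
scene 201 129 (90, 90, 3) tip pred [246.2 174.7]
side 325 194 (90, 90, 3) tip pred [370.8 239.3]
wrist 190 80 (260, 260, 3) tip pred [319. 258.]
t 12.55 F mean [ 0.12 -0.35 -0.02] sd [0.38 0.47 0.78] p first/last [ 0.6105 -0.2197  0.0879] [ 0.61   -0.2197  0.087 ]
```

View pics/look9.png

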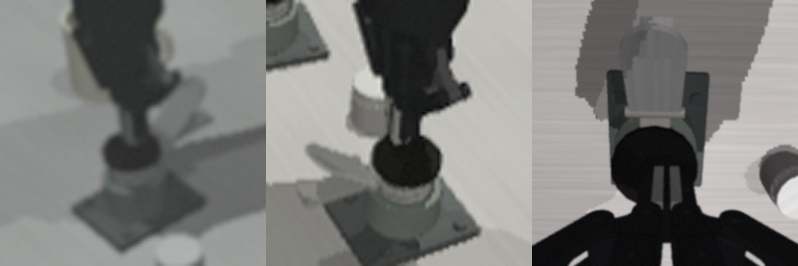

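The tips are over the right pad, about 5 mm to +y of its centre. I'll nudge across and press.

Call:
arm_command([
  [-0.2,-0.5,-0.3,0,0,0],
  [0,0,0,0,0,0],
  [0,0,-0.5,0,0,0],
  [0,0,-0.4,0,0,0],
  [0,0,-0.3,0,0,0],
  [0,0,-0.3,0,0,0],
  [0,0,-0.3,0,0,0],
  [0,0,0,0,0,0],
])

```text
t: 13.35
ee_pos: [0.608, -0.2255, 0.0651]
tool_rot: [0.498, 0.505, -0.501, -0.496]
force: [-4.1, 1.4, 9.1]
width: -0.001
```

```bash
python3 look.py 10;python3 f.py 10
```

```text
scene 201 135 (90, 90, 3) tip pred [246.5 180.1]
side 325 203 (90, 90, 3) tip pred [370.4 248.5]
wrist 190 80 (260, 260, 3) tip pred [319.3 258.1]
t 14.0 F mean [-3.88  0.79  9.39] sd [0.21 0.44 0.42] p first/last [ 0.6079 -0.2255  0.0655] [ 0.6079 -0.2255  0.0655]
```

View pics/look10.png

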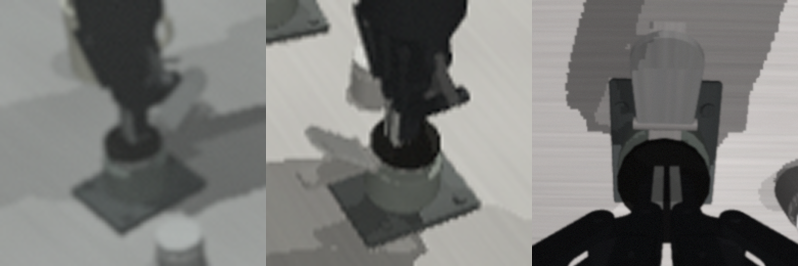

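Right pad: 9.4 N at 9.5 mm, also stiff. The left mount is the soft one, so I'll go to its tag, high up.

Call:
arm_command([
  [0,0,0.5,0,0,0],
  [0,0,0.8,0,0,0],
  [0,0,3,0,0,0],
  [0,0,4,0,0,0],
  [0,0,4,0,0,0],
  [-1,4,0,0,0,0],
  [-1,4.5,0,0,0,0],
  [-1,4.5,0,0,0,0],
  [-1,4.5,0,0,0,0],
  [-1,4.5,0,0,0,0],
  [-1,4.5,0,0,0,0],
  [-1,4.5,0,0,0,0],
])

```text
t: 15.2
ee_pos: [0.5353, 0.09, 0.1944]
tool_rot: [0.501, 0.504, -0.498, -0.496]
force: [0.8, 0.5, 0.6]
width: -0.003
```

Call:
arm_command([
  [-1.5,4.5,0,0,0,0],
  [-1.5,4.5,0,0,0,0],
  [0,3,0,0,0,0],
  [0,0,0,0,0,0],
  [0,0,0,0,0,0],
  [0,0,0,0,0,0],
])

```text
t: 15.8
ee_pos: [0.501, 0.2198, 0.1949]
tool_rot: [0.499, 0.506, -0.5, -0.495]
force: [-0.1, -0.6, 0.3]
width: 0.002
```

```bash
python3 st.py; python3 look.py 11; python3 - <<'E'
from h import *
c=cams.capture('wrist'); cv2.imwrite('pics/w11.png',c['img'])
E
```

```text
t 15.8 p [0.501  0.2198 0.1949] F [-0.08 -0.64  0.28] yaw 90.7 down [ 0.01   0.002 -1.   ] q [ 0.41  0.31 -0.    1.25 -0.    0.4 ] 0.0020649609465327916
scene 371 158 (90, 90, 3) tip pred [416.4 203.7]
side 213 77 (90, 90, 3) tip pred [258.7 122.2]
wrist 190 80 (260, 260, 3) tip pred [319.2 258.1]
```

View pics/w11.png

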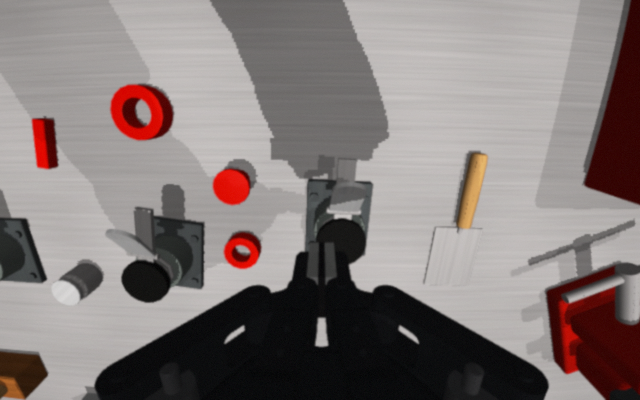

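Call:
arm_command([
  [-0.4,1.5,-2,0,0.6,-3],
  [0,0.6,-2,0,0,0],
  [0,0,-2,0,0,0],
  [0,0,0,0,0,0],
  [0,0,0,0,0,0],
  [0,0,0,0,0,0],
])

```text
t: 16.6
ee_pos: [0.499, 0.2377, 0.1354]
tool_rot: [-0.512, -0.489, 0.486, 0.512]
force: [0.4, 0.5, -0.3]
width: -0.002
```

```bash
python3 f.py;python3 st.py; python3 look.py 12; python3 - <<'E'
from h import *
c=cams.capture('wrist'); P=cloud(c); m=(P[...,2]>.07)&(P[...,2]<.125)&(P[...,0]<.513)&(P[...,0]>.45)&(abs(P[...,1]-.244)<.025)&(np.indices((400,640))[0]<240)
q=P[m]; print(len(q),q.min(0),q.max(0)); cf=np.polyfit(q[:,0],q[:,2],1); print('slope',np.degrees(np.arctan(cf[0])))
for x in np.arange(.47,.513,.006):
    k=abs(q[:,0]-x)<.003
    if k.sum(): print(round(x,3),k.sum(),'z',np.round(np.percentile(q[k,2],[5,50,95]),4),'y',q[k,1].min(),q[k,1].max())
E
```

```text
t 17.0 F mean [-0.4   0.02  0.08] sd [0.38 0.47 0.35] p first/last [0.4993 0.2378 0.1357] [0.4987 0.2381 0.1348]
t 17.0 p [0.4987 0.2381 0.1348] F [-0.41  0.37 -0.32] yaw 87.2 down [ 0.002  0.003 -1.   ] q [ 0.44  0.35 -0.09  1.12  0.    0.49] 0.005362033568006561
scene 374 183 (90, 90, 3) tip pred [419.6 228.8]
side 213 93 (90, 90, 3) tip pred [258.  138.3]
wrist 190 80 (260, 260, 3) tip pred [319.3 258.1]
1153 [0.47721604 0.22892741 0.08006334] [0.5129643  0.25933311 0.11864579]
slope -46.28862877496396
0.476 83 z [0.1129 0.1149 0.1167] y 0.2356712731795344 0.25188323620703207
0.482 294 z [0.1097 0.1139 0.117 ] y 0.23072253673841503 0.25921203407392135
0.488 221 z [0.1051 0.1081 0.1114] y 0.2296970359969195 0.2593331087726631
0.494 177 z [0.0983 0.1015 0.1048] y 0.22959324749428006 0.25925819075258305
0.5 156 z [0.0914 0.0948 0.0979] y 0.22930887732311483 0.25887886758733253
0.506 141 z [0.0848 0.0878 0.0912] y 0.22892740866692057 0.25861719958108126
0.512 81 z [0.0803 0.0825 0.0841] y 0.22927092120303288 0.25838053104664493
```

View pics/look12.png

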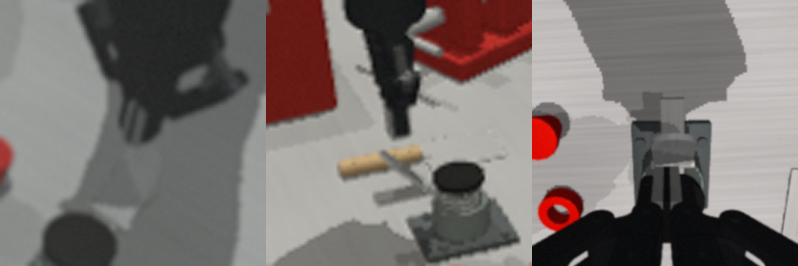

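The tag is found: middle line y ≈ 0.244, end x ≈ 0.476, about 47° up, fingers above it. I'll line up and push slowly.

Call:
arm_command([
  [-0.3,0.6,-1,0,0,0],
  [0,0,-1,0,0,0],
  [0,0,-0.3,0,0,0],
  [0,0,-0.2,0,0,0],
  [0,0,-0.2,0,0,0],
  [0,0,-0.2,0,0,0],
  [0,0,-0.2,0,0,0],
])

```text
t: 17.9
ee_pos: [0.4953, 0.2447, 0.1007]
tool_rot: [-0.512, -0.489, 0.486, 0.512]
force: [0.4, -0.6, 1.5]
width: 0.0
```

```bash
python3 f.py 4;python3 st.py; python3 look.py 13
```

```text
t 18.1 F mean [0.04 0.15 1.44] sd [0.13 0.02 0.37] p first/last [0.4952 0.2446 0.1004] [0.4952 0.2447 0.1008]
t 18.1 p [0.4952 0.2447 0.1008] F [-0.11  0.16  1.01] yaw 87.2 down [ 0.002  0.003 -1.   ] q [ 0.46  0.37 -0.15  1.04  0.    0.51] -0.0021912940798457137
scene 375 195 (90, 90, 3) tip pred [420.3 240.7]
side 212 102 (90, 90, 3) tip pred [257.4 147.5]
wrist 190 80 (260, 260, 3) tip pred [319.3 258.2]
```

View pics/look13.png

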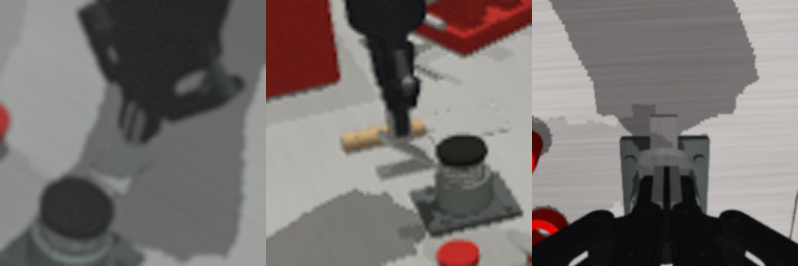

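Contact is made, about 1.5 N, on the tag's middle line. Continuing slowly.

Call:
arm_command([
  [0,0,-0.2,0,0,0],
  [0,0,-0.2,0,0,0],
  [0,0,-0.2,0,0,0],
  [0,0,-0.2,0,0,0],
  [0,0,-0.2,0,0,0],
  [0,0,-0.2,0,0,0],
  [0,0,-0.2,0,0,0],
  [0,0,-0.2,0,0,0],
  [0,0,-0.2,0,0,0],
  [0,0,-0.2,0,0,0],
])

```text
t: 19.25
ee_pos: [0.4951, 0.2447, 0.0793]
tool_rot: [-0.512, -0.489, 0.487, 0.512]
force: [-1.4, -0.1, 3.4]
width: -0.004
```

```bash
python3 f.py 4;python3 st.py
```

```text
t 19.45 F mean [-0.66  0.36  0.96] sd [0.54 0.7  0.38] p first/last [0.4949 0.2447 0.0789] [0.4951 0.2448 0.0794]
t 19.45 p [0.4951 0.2448 0.0794] F [-1.38 -0.14  0.9 ] yaw 87.2 down [ 0.002  0.003 -1.   ] q [ 0.46  0.39 -0.18  0.99  0.    0.51] -0.0035537768670608123
```

Call:
arm_command([
  [0,0,-0.2,0,0,0],
  [0,0,-0.2,0,0,0],
  [0,0,-0.2,0,0,0],
  [0,0,-0.2,0,0,0],
  [0,0,-0.2,0,0,0],
  [0,0,-0.2,0,0,0],
  [0,0,-0.2,0,0,0],
  [0,0,0,0,0,0],
])

```text
t: 20.25
ee_pos: [0.4951, 0.2448, 0.0644]
tool_rot: [-0.512, -0.489, 0.486, 0.512]
force: [-1.8, 0.7, 3.8]
width: -0.001
```

```bash
python3 f.py 6;python3 st.py; python3 look.py 14
```

```text
t 20.55 F mean [-1.8  -0.37  4.14] sd [0.35 0.59 0.38] p first/last [0.4951 0.2448 0.0646] [0.4951 0.2448 0.0647]
t 20.55 p [0.4951 0.2448 0.0647] F [-2.15  0.31  4.37] yaw 87.2 down [ 0.002  0.003 -1.   ] q [ 0.46  0.4  -0.21  0.96  0.    0.51] -0.0015636941798551707
scene 372 206 (90, 90, 3) tip pred [417.5 252. ]
side 213 112 (90, 90, 3) tip pred [258.5 157.8]
wrist 190 80 (260, 260, 3) tip pred [319.4 258.2]
```

View pics/look14.png

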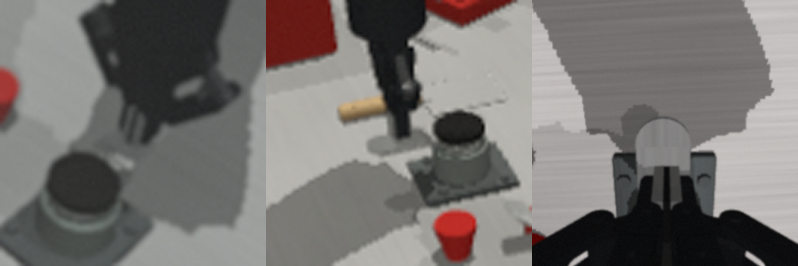

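The tag is flat and the pad is about 8.5 mm down at 4.1 N. I need about 3.5 mm more.

Call:
arm_command([
  [0,0,-0.2,0,0,0],
  [0,0,-0.15,0,0,0],
  [0,0,-0.1,0,0,0],
  [0,0,0,0,0,0],
])

```text
t: 21.1
ee_pos: [0.4952, 0.2449, 0.0599]
tool_rot: [-0.512, -0.489, 0.486, 0.512]
force: [-2.5, -0.3, 5.3]
width: 0.002
```

```bash
python3 f.py 8; python3 - <<'E'
from h import *
# pad height from scene and side depth
for n in['scene','side']:
    c=cams.capture(n); P=cloud(c); g=c['img'].max(2)
    for k,p in dict(L=(.5515,.242),M=(.605,.0214),R=(.608,-.2245)).items():
        o={'scene':(.0085,.0015),'side':(0,-.010)}[n]
        m=(np.hypot(P[...,0]-p[0]-o[0],P[...,1]-p[1]-o[1])<.02)&(g<60)&(P[...,2]>.05)&(P[...,2]<.085); print(n,k,m.sum(),np.median(P[m][:,2]))
E
```

```text
t 21.5 F mean [-2.19 -0.33  5.12] sd [0.54 0.48 0.57] p first/last [0.4952 0.2449 0.0599] [0.4952 0.2449 0.06  ]
scene L 215 0.06124892084146616
scene M 163 0.07466320500508561
scene R 112 0.07482574351282933
side L 83 0.0596000627639941
side M 127 0.07306779653116058
side R 196 0.0728378775696974
```

The pad is about 13 mm down by depth and by fingertip height (5.1 N, so not yet on the stop). Letting go straight up and clearing.

Call:
arm_command([
  [0,0,0.3,0,0,0],
  [0,0,0.4,0,0,0],
  [0,0,0.5,0,0,0],
  [0,0,1,0,0,0],
  [0,0,3,0,0,0],
  [0,0,4,0,0,0],
  [-1,0,4,0,0,0],
  [-2,0,4,0,0,0],
  [-2,0,2,0,0,0],
  [0,0,0,0,0,0],
  [0,0,0,0,0,0],
])

```text
t: 22.7
ee_pos: [0.4423, 0.2434, 0.2633]
tool_rot: [-0.512, -0.489, 0.486, 0.512]
force: [0.3, 0.0, -1.4]
width: -0.004
```

```bash
python3 f.py 4; python3 - <<'E'
from h import *
import pickle
C0=pickle.load(open('c0.pkl','rb')); ims=[]
for n in['scene','side']:
    c=cams.capture(n); P=cloud(c); g=c['img'].max(2)
    for k,p in dict(L=(.5515,.242),M=(.605,.0214),R=(.608,-.2245)).items():
        o={'scene':(.0085,.0015),'side':(0,-.010)}[n]
        d=np.hypot(P[...,0]-p[0]-o[0],P[...,1]-p[1]-o[1])
        m=(d<.02)&(g<60)&(P[...,2]>.05)&(P[...,2]<.085)
        t=(d>.036)&(d<.1)&(P[...,2]>.055)&(P[...,2]<.13); print(n,k,m.sum(),np.median(P[m][:,2]),'tag z',np.round(np.percentile(P[t][:,2],[5,50,98]),3))
    def red(i): i=i.astype(int); return ((i[...,2]>120)&(i[...,1]<60)).astype(np.uint8)
    for im in (C0[n]['img'],c['img']):
        print(n,'red',[tuple(np.round(np.mean(q[:,0],0),0)) for q in cv2.findContours(red(im)[100:300,200:450].copy(),0,1)[0] if cv2.contourArea(q)>30])
    ims.append(c['img'][60:360,150:550])
cv2.imwrite('pics/end.png',np.hstack(ims))
c=cams.capture('wrist'); cv2.imwrite('pics/endw.png',c['img'])
E
```

```text
t 22.9 F mean [-0.04 -0.18 -0.16] sd [0.66 0.17 0.52] p first/last [0.4423 0.2434 0.2632] [0.4421 0.2431 0.2618]
scene L 221 0.0744840345878458 tag z [0.069 0.072 0.075]
scene M 167 0.07474651036879743 tag z [0.066 0.085 0.11 ]
scene R 115 0.074605579552533 tag z [0.065 0.083 0.109]
scene red [(np.float64(142.0), np.float64(162.0))]
scene red [(np.float64(170.0), np.float64(135.0)), (np.float64(159.0), np.float64(105.0))]
side L 91 0.07293358877855227 tag z [0.062 0.071 0.073]
side M 122 0.0726750828475185 tag z [0.062 0.071 0.108]
side R 204 0.07278255623957808 tag z [0.063 0.072 0.108]
side red [(np.float64(93.0), np.float64(155.0)), (np.float64(62.0), np.float64(124.0)), (np.float64(77.0), np.float64(91.0)), (np.float64(135.0), np.float64(4.0)), (np.float64(89.0), np.float64(7.0))]
side red [(np.float64(93.0), np.float64(155.0)), (np.float64(62.0), np.float64(124.0)), (np.float64(77.0), np.float64(88.0)), (np.float64(135.0), np.float64(4.0)), (np.float64(90.0), np.float64(7.0))]
```

View pics/end.png

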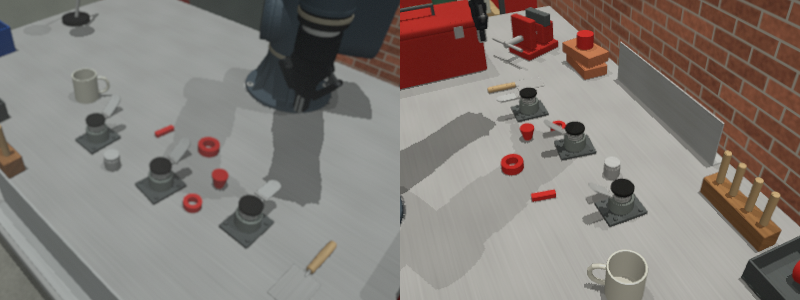

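View pics/endw.png

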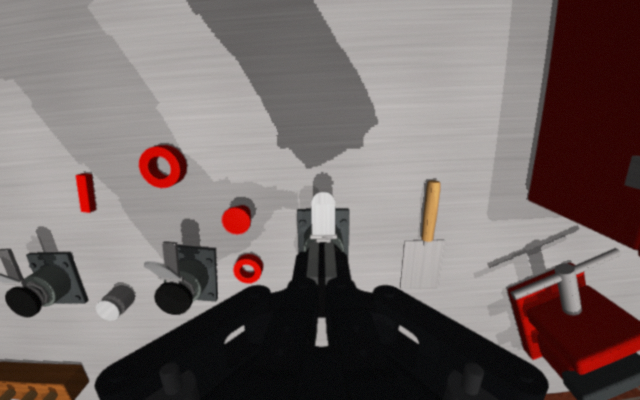

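The end views show the left tag lying flat (scene crop about (268,187)). The pad is back up, the other two tags are standing, and the loose things have not moved. Nothing is in contact, so I'm handing in.

```bash
python3 -c "
from plant import manip
print(manip.close_job())"; python3 st.py
```

```text
the job is handed in; nothing more can be done
None
the job is handed in; nothing more can be done
```

The left mount is the soft one; its tag is now flat down, and the job is handed in at about 23 s on the robot's clock.

**Pad presses**, in order from left (+y) to right, each let up again:

| Pad | Pressed down | Force |
|---|---|---|
| Left | 9.7 mm | about 4.3 N |
| Middle | 10 mm | about 11 N |
| Right | 9.5 mm | about 9.4 N |

**Tag:** I pushed the left tag down slowly, at about 2 cm/s, until it lay flat. I kept going until its pad had sunk about 13 mm at 5.1 N, which is short of the hard stop, then lifted clear.

**Last checks:**
- **Left mount:** its tag is level, with its face at about 72 mm, and its pad is back up at about 74 mm.
- **Other mounts:** both tags are still standing, with their tips at about 109 mm, and both pads are up.
- **Loose things:** by eye in the views, all are in place. The red-blob comparison in the side view agreed to 1 px, except one blob about 3 px off, which I put down to changed shadow. The same comparison in the scene view picked up different blobs before and after, so it told me nothing.
- **Gripper:** it is about 19 cm above the mounts, and the force reads zero within noise.

**Disagreement:** the cameras differed by up to about 11 mm. The scene camera was off by about 8 mm in x and the side camera by about 11 mm in y. I went by the wrist camera, and the fingertips landed on the pads and the tag as intended.

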